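Torque the clamp nut and clear its flag

ROBOT

A 7-joint arm with a two-finger parallel gripper is mounted at the origin on the work surface. World frame = base frame: x ahead of the robot, y to its left, z up, the work surface at z = 0. Lengths are in m, angles in rad, forces in N, time in s.
With the tool pointing down it reaches from about 0.425 to 0.95 m from the base axis. Payload 4.7 kg.
Tool frame: the origin (TCP) lies on the centre line of the jaws, within the pads' length; the fingertips stand 25 mm ahead of it and the grasp point (between the pads) lies 6 mm ahead of it (manip.finger_overhang is the distance from the TCP to the fingertips, in m); x points along the fingers, y is the direction in which the jaws open and shut, and the axes are right-handed (so a half turn about x gives the same grasp; the last joint's range is limited). The gripper opens to 85 mm and grips with 20 to 120 N. Pads are 22 mm wide; open, the fingers measure 114 mm over their backs; the gripper's body (76 mm by 85 mm) begins 54 mm behind the grasp point. The pads swing forward as they close: fully open they stand 13 mm farther back than shut.
Start: joints at [-1.309, 0.469, -0.049, 1.532, 0.024, 1.141, -0.082], TCP at [0.193, 0.647, 0.227] pointing down, gripper open.
Joint ranges: [-2.59, 2.59], [-0.33, 1.99], [-1.39, 1.29], [0.1, 2.45], [-1.04, 4.18], [0.21, 1.99], [-2.66, 2.66]. Speed limits (rad/s): [2.57, 2.57, 3.14, 3.14, 3.14, 3.14, 3.14].

INTERFACE

Orientations are given as a unit quaternion [x, y, z, w].
In Python, from workcell import manip, eoat, solver, telemetry, cams, job gives the robot as it stands. Calls block until the motion is done:
- manip.move_ptp(position, orientation): joint-space move of the TCP to a pose.
- manip.move_straight(position, attitude=None, max_speed=0.15): straight line of the TCP; attitude=None keeps the orientation; max_speed is the mean speed in m/s.
- manip.movej(angles): joint-space move.
- eoat.command_gripper(opening, grip_force=None): finger opening in m; grip_force is the grip in N (None keeps the last); returns when the fingers have stopped.
- manip.dwell(seconds).
- solver.solve_ik(position, orientation): joint angles nearest the present ones, or None.
- telemetry.observe(): the state.
- cams.capture(name): name is "side" or "top" or "wrist"; returns the picture (384x512x3 uint8, red, green, blue); there is no depth.
- cams.camera_model(name): a dict with "fov_y" (degrees; the focal length in pixels is half the picture's height over the tangent of half this angle, whatever the lens; pixels are square), "cx", "cy" (the principal point, pixels), "pose" (4x4, takes a point from camera to world coordinates); the wrist camera has in their place "T_tool_cam" (4x4, takes a point from camera to tool coordinates, whose origin is the TCP and whose axes are the tool frame's). Camera axes: x right, y down, z forward; pixel columns grow to the right and rows downward; lengths in m; the calibration is good to about 2 mm. The wrist camera is an equidistant fisheye: a pixel r from the principal point sees the ray r / f radians off the axis. A picture is of the moment at which its call begins: read the wrist's pose just before it. camera_model takes no time and is no camera call.
A pose or a line that the arm cannot do raises manip.Unreachable and nothing moves.
- job.sign_off(): hands the job in, once; it reports no verdict.
The state is a dict: "time": time; "joint_positions": joint angles; "dq": joint speeds; "joint_torque": joint torques, N m; "tcp_pos": TCP position; "orientation": TCP orientation; "ft_force": force on the tool from outside, world axes, zero at the start; "ft_torque": the same for the moment, N m; "finger_gap": finger opening in m.
Only numpy, scipy, OpenCV 4.12 (cv2) and the standard library are available. Lean on these libraries where they do the work, as an engineer would, in place of code of your own. Each camera call takes 0.05 s, during which the arm holds its last target. There are 200 camera calls.

TASK

The clamp nut on top of the drawing machine is still loose: turn the click wrench that stands on it clockwise (seen from above) until its handle breaks over at the hinge, then stop before the nut is overtightened, and let the handle go so that it springs straight again. After that, pull the nut's red flag out of the sprung clip strip and put it in the grey tray; leave the yellow and blue flags in their clips and the other things on the table where they are.

Things in the scene. Friction and masses are not known exactly. Their poses are not given: they have to be found in the camera images.
- nut_axis (a point): The turning axis of the nut and wrench head, at the height of the wrench (about 120 mm above the table). The drawing machine beneath is a black two-deck frame 130 x 130 mm, 90 mm tall, fixed to the table, with this axis at its centre. x points along the wrench head from the axis to the hinge, z up.
- click_hinge (a point): The wrench's break-over hinge, 25 mm from the nut axis, with a vertical pivot. x points along the handle towards its free end.
- wrench_grip (a point): Middle of the wrench's black rubber grip: round, 22 mm diameter, 105 mm long, lying level, 120 mm above the table, with free air beneath; the point is 145 mm from the hinge (170 mm from the nut axis when straight), and the handle ends 50 mm further out. x points along the handle to its free end, z up.
- nut (a joint): Angle of the nut (with the wrench head), rad, growing as it is tightened, clockwise from above. Starts at 0 to 0.3. Its resistance rises from 1.5 to about 2.2 N m (about 13 N at the grip, more when pushed fast) at 0.6 to 0.75, where the wrench breaks over; beyond 1.05 it is overtightened. It stays where left, but pulling the handle back with more than about 3 N at the grip would loosen it.
- click (a joint): Bend of the wrench at its hinge, rad: 0 is straight, 0.26 fully broken over (stop), bending clockwise from above. A strong spring keeps it at 0 until the set torque; it bends when the nut reaches 0.6 to 0.75 and springs back (in about a tenth of a second) when the handle is let go. If the handle is pushed on after the stop, the nut turns further.
- strip: White clip strip, fixed, 170 mm long (x), 50 mm wide (y), 25 mm tall, origin under its centre. Three clips along x, 50 mm apart; each has two steel spring jaws that grip a flag's neck above its round foot. A flag comes out straight up with a pull of 10 to 16 N over the first 6 mm; it stands with its foot 8 mm above the table.
- red_flag_center (a point): Red. Flag 30 mm wide, 10 mm thick tab (36 mm tall) above a thin neck (20 x 5 mm) and a round foot (10 mm diameter, 26 mm long); 60 mm tall in all. The point is half-way up, 30 mm above its foot; the tab's centre is 12 mm higher. x runs along the tab's width (and along the strip), y through its thickness, z up. Start: upright in one of the three clips, any order; to be pulled and put in the tray.
- yellow_flag_center (a point): Yellow. Flag 30 mm wide, 10 mm thick tab (36 mm tall) above a thin neck (20 x 5 mm) and a round foot (10 mm diameter, 26 mm long); 60 mm tall in all. The point is half-way up, 30 mm above its foot; the tab's centre is 12 mm higher. x runs along the tab's width (and along the strip), y through its thickness, z up. Start: upright in one of the three clips, any order; leave it in its clip.
- blue_flag_center (a point): Blue. Flag 30 mm wide, 10 mm thick tab (36 mm tall) above a thin neck (20 x 5 mm) and a round foot (10 mm diameter, 26 mm long); 60 mm tall in all. The point is half-way up, 30 mm above its foot; the tab's centre is 12 mm higher. x runs along the tab's width (and along the strip), y through its thickness, z up. Start: upright in one of the three clips, any order; leave it in its clip.
- tray_in (a point): Centre of the inner floor of the grey tray, fixed, open on top, 180 mm (x) x 150 mm (y) x 30 mm tall outside, walls and floor 4 mm thick.
- board_center (a point): Loose copper circuit board 85 x 55 mm with three small knobs, 18 mm tall; point over its middle. Bystander: leave it where it is.
- cassette_center (a point): Loose blue cassette, 100 x 64 x 12 mm with two 10 mm black knobs on top; point at the middle of its shell. Bystander: leave it where it is.
- speaker_center (a point): Loose green round speaker, 64 mm diameter, 50 mm tall; point at its centre. Bystander: leave it where it is.
- screwdriver_grip (a point): Loose screwdriver lying flat, point at the middle of its handle; x points to its tip. Bystander: leave it where it is.
- red_flag: The red flag itself; origin at the bottom of its foot, axes as its centre point.
Mind the look-alikes: they are no part of the job. Of the things shaped like the red_flag, the red one is meant.

How it is judged:
On the way, in this order (a step that is already met when the one before it is completed fails the run):
1. the wrench handle breaks over at its hinge with the nut tightened (value of joint click above 0.12 rad and value of joint nut above 0.45 rad), for 0.1 s.
2. then the red flag is pulled up out of its clip (distance of red_flag_center from where it was at the start of the episode above 0.03 m), for 0.1 s.
At the end, for the whole second after the job is handed in: Nut at 0.45 to 1.05 rad, wrench straight (bend under 0.05 rad), red flag at rest with its centre inside the tray walls and under 45 mm above its floor; yellow and blue flags within 12 mm and the four bystanders within 40 mm of their start (value of joint nut between 0.45 and 1.05 rad and value of joint click below 0.05 rad and x of red_flag_center in the frame of tray_in between -0.088 and 0.088 m and y of red_flag_center in the frame of tray_in between -0.073 and 0.073 m and z of red_flag_center in the frame of tray_in between 0 and 0.045 m and linear speed of red_flag below 0.03 m/s and distance of each of yellow_flag_center, blue_flag_center from where it was at the start of the episode below 0.012 m and distance of each of board_center, cassette_center, speaker_center, screwdriver_grip from where it was at the start of the episode below 0.04 m); the robot touches nothing.
It fails at once if the nut is overtightened (beyond 1.05 rad) (value of joint nut above 1.05 rad).
It fails at once if the yellow or blue flag leaves its clip (distance of any of yellow_flag_center, blue_flag_center from where it was at the start of the episode above 0.015 m).
It fails at once if the board, cassette, speaker or screwdriver is knocked away (over 40 mm) (distance of any of board_center, cassette_center, speaker_center, screwdriver_grip from where it was at the start of the episode above 0.04 m).
It also fails if it takes over 64 s, if anything falls off the work surface, if the arm or the gripper's body presses on something with over 40 N, if the wrist force passes 120 N, or if a joint passes its speed limit or range.

## Working session

There is one attempt and no reset: what is moved stays moved. The work goes in short steps, each a Python script; the robot and the scene stay as the last script left them, time stands still between calls to the robot, and variables do not carry over. Pictures are saved under pics/ and viewed, about 8 in all and at most 12, crops included, and the job is handed in when it is done.

```bash
mkdir -p pics; ls
python3 - <<'E'
from workcell import manip, eoat, solver, telemetry, cams, job
import cv2,numpy as np
for n in("top","side"):
    im=cams.capture(n); cv2.imwrite(f"pics/{n}0.png",cv2.resize(im[:,:,::-1],None,fx=1.5,fy=1.5,interpolation=cv2.INTER_CUBIC))
    print(n,cams.camera_model(n))
print(cams.camera_model("wrist"))
s=telemetry.observe();print(s)
E
```

```text
pics
top {'fov_y': 52.80115605384484, 'cx': 254.55635299822853, 'cy': 188.77852776130504, 'pose': array([[-0.00965699, -0.99868494,  0.05035006,  0.48980542],
       [-0.99990207,  0.00913422, -0.01060237, -0.06403843],
       [ 0.01012852, -0.05044751, -0.99867535,  1.18128962],
       [ 0.        ,  0.        ,  0.        ,  1.        ]])}
side {'fov_y': 57.3835796615294, 'cx': 254.93827026284873, 'cy': 187.99957642898133, 'pose': array([[ 0.8128521 , -0.38385011,  0.4380988 ,  0.20454955],
       [-0.58246472, -0.53891364,  0.6085285 , -0.5708555 ],
       [ 0.00251368, -0.74982076, -0.66163623,  0.65200849],
       [ 0.        ,  0.        ,  0.        ,  1.        ]])}
{'fov_y': 65.70646984690485, 'cx': 256.00388795862017, 'cy': 193.19203575695082, 'T_tool_cam': array([[-1.13841020e-03, -3.22557388e-01,  9.46549225e-01,
        -1.47810776e-01],
       [ 9.99999339e-01, -2.12138853e-04,  1.13040343e-03,
         5.60835151e-04],
       [-1.63820112e-04,  9.46549886e-01,  3.22557416e-01,
        -8.26449444e-02],
       [ 0.00000000e+00,  0.00000000e+00,  0.00000000e+00,
         1.00000000e+00]])}
{'time': 0.1, 'joint_positions': array([-1.30892924,  0.46937526, -0.04858784,  1.53357926,  0.02411932,
        1.14097816, -0.0822902 ]), 'dq': array([-0.00034823, -0.00012742, -0.00033904, -0.00257557,  0.00089515,
        0.00128339, -0.00090224]), 'joint_torque': array([ 6.72813840e-04, -5.11517251e+01, -4.70392650e-02, -2.38392556e+01,
        1.07568019e-02,  4.34199348e-03,  3.18426565e-06]), 'tcp_pos': array([0.19335838, 0.64616143, 0.22585455]), 'orientation': array([ 0.10180867,  0.69971033, -0.10304268,  0.69958749]), 'ft_force': array([-0.21561093, -0.03110299, -0.76627125]), 'ft_torque': array([-0.00056628, -0.03599756, -0.00356374]), 'finger_gap': 0.08540429351993922}
```

View pics/top0.png

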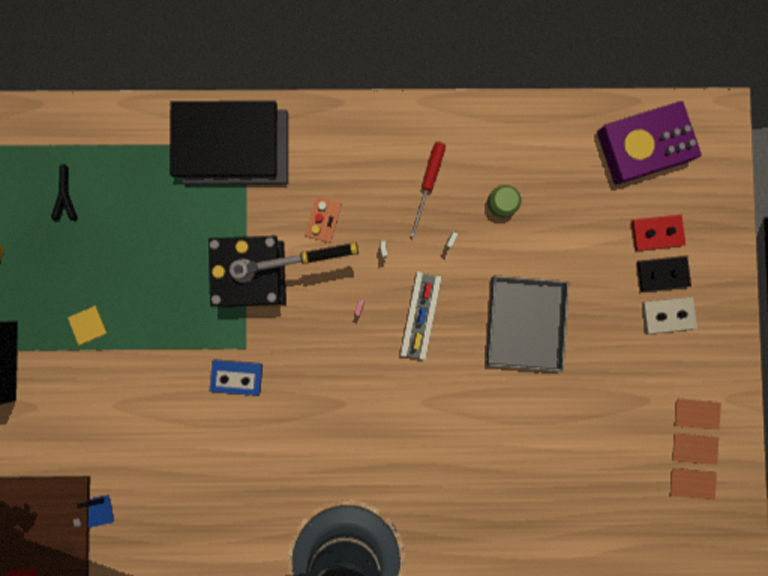

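View pics/side0.png

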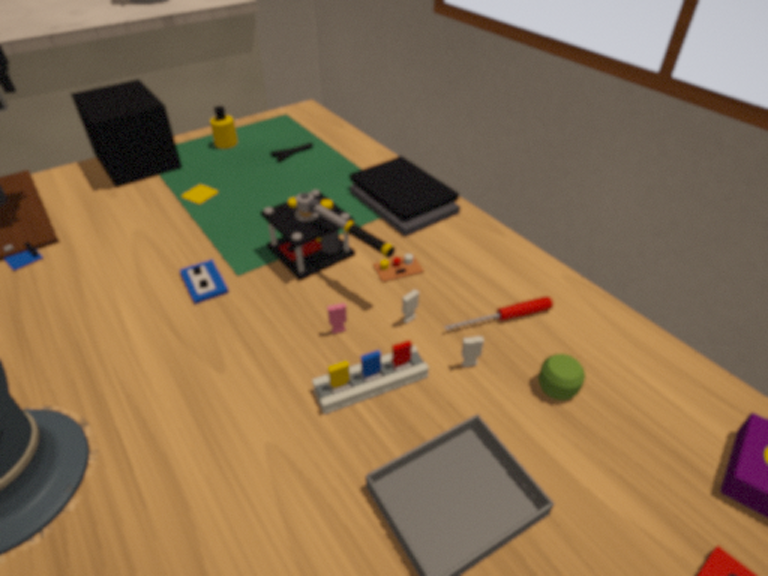

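The red things on the table are the flag in the strip at top (427,290) / side (402,352), the screwdriver handle at top (435,165) and the cassette at top (658,232). The loose flags are pink and white. Only the one in the strip's end clip, nearest the screwdriver, is a red flag. I'll confirm it in enlarged crops.

```bash
cat > h.py <<'E'
from workcell import manip, eoat, solver, telemetry, cams, job
import cv2,numpy as np
from scipy.spatial.transform import Rotation as R
def ray(n,u,v):
    m=cams.camera_model(n);f=192/np.tan(np.radians(m["fov_y"]/2))
    T=m["pose"];d=T[:3,:3]@np.array([(u-m["cx"])/f,(v-m["cy"])/f,1]);return T[:3,3],d/np.linalg.norm(d)
def plane(n,u,v,z):
    o,d=ray(n,u,v);return o+d*(z-o[2])/d[2]
def tri(*rays):
    A=sum(np.eye(3)-np.outer(d,d) for o,d in rays);b=sum((np.eye(3)-np.outer(d,d))@o for o,d in rays)
    p=np.linalg.solve(A,b);return p,[round(1e3*np.linalg.norm(np.cross(p-o,d)),1) for o,d in rays]
def crop(im,u0,v0,w,h,k): return cv2.resize(im[v0:v0+h,u0:u0+w,::-1],None,fx=k,fy=k,interpolation=cv2.INTER_CUBIC)
def unpix(X,Y,u0,v0,k): return u0+(X+.5)/k-.5, v0+(Y+.5)/k-.5
E
python3 - <<'E'
from h import *
t=cams.capture("top");s=cams.capture("side")
# each 400x300 tile
a=crop(t,140,150,100,60,4);b=crop(t,255,175,100,75,4)
a=cv2.copyMakeBorder(a,0,60,0,0,cv2.BORDER_CONSTANT)
c=crop(s,170,120,100,75,4);d=crop(s,200,215,100,75,4)
cv2.imwrite("pics/crops.png",np.vstack([np.hstack([a,b]),np.hstack([c,d])]))
E
```

```text
(no output)
```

View pics/crops.png

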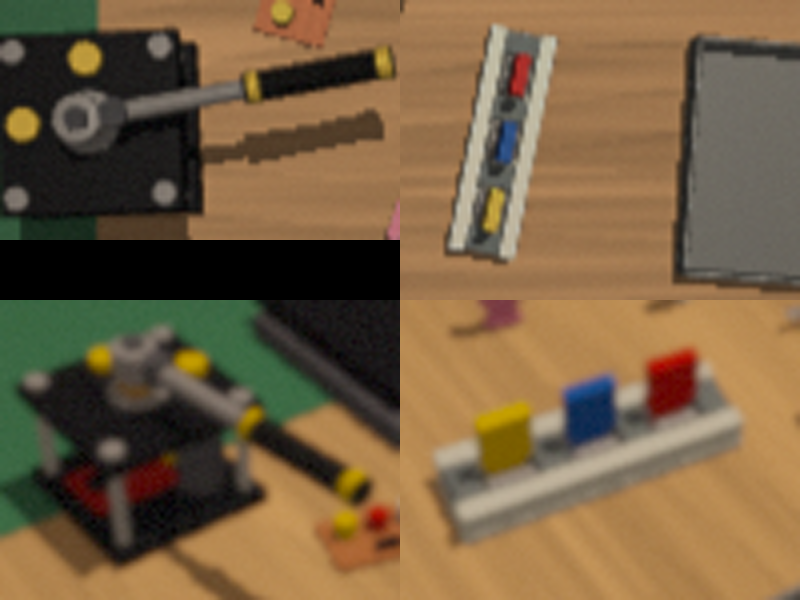

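Confirmed: the red flag is at tile (520,75) top and (672,383) side, at the end of the strip, followed by blue and then yellow. The wrench head is at (76,118) top, and the grip rings are at (252,86) and (384,61).

Run:
```python
from h import *
np.set_printoptions(precision=4,suppress=True)
P=lambda X,Y:unpix(X,Y,140,150,4);S=lambda X,Y:unpix(X,Y-300,170,120,4)
B=lambda X,Y:unpix(X-400,Y,255,175,4);D=lambda X,Y:unpix(X-400,Y-300,200,215,4)
def t2(n,a,b): print(n,*tri(ray("top",*a),ray("side",*b)))
t2("nut",P(82,118),S(132,350)); t2("ring1",P(252,86),S(251,421)); t2("end",P(384,61),S(353,486))
for n,a,b in(("red",(520,74),(672,356)),("blue",(508,142),(590,385)),("yel",(493,211),(504,410))): t2(n,B(*a),D(*b)); print(plane("top",*B(*a),.066))
for c in((490,278),(568,282),(562,370),(487,366)): print(plane("top",*unpix(*c,0,0,1.5),.03))
print("white",plane("top",*unpix(383,250,0,0,1.5),.03),plane("top",*unpix(451,241,0,0,1.5),.03),"board",plane("top",*unpix(322,219,0,0,1.5),.01))
```

```text
nut [0.5704 0.1822 0.1285] [np.float64(1.3), np.float64(1.3)]
ring1 [0.592  0.0665 0.1268] [np.float64(0.6), np.float64(0.6)]
end [ 0.6085 -0.0234  0.1233] [np.float64(1.0), np.float64(1.0)]
red [ 0.5329 -0.1625  0.0703] [np.float64(0.5), np.float64(0.5)]
[ 0.5327 -0.1626  0.066 ]
blue [ 0.4842 -0.1532  0.07  ] [np.float64(0.5), np.float64(0.5)]
[ 0.4837 -0.1533  0.066 ]
yel [ 0.4356 -0.142   0.0718] [np.float64(1.1), np.float64(1.1)]
[ 0.4343 -0.1418  0.066 ]
[ 0.5567 -0.2913  0.03  ]
[ 0.5473 -0.447   0.03  ]
[ 0.3731 -0.4305  0.03  ]
[ 0.3825 -0.282   0.03  ]
white [ 0.6145 -0.0787  0.03  ] [ 0.6314 -0.2147  0.03  ] board [0.681  0.0443 0.01  ]
```

```bash
cat >> h.py <<'E'
np.set_printoptions(precision=4,suppress=True)
A=np.array([.570,.186]);TH0=np.radians(-79.6)
e=lambda t:np.array([np.cos(t),np.sin(t)])
def quat(yaw,flip=0):  # tool down, jaw axis y along yaw
    y=np.r_[e(yaw+np.pi*flip),0];x=np.array([0,0,-1.]);return R.from_matrix(np.c_[x,y,np.cross(x,y)]).as_quat()
def push(th,off,r=.172,z=.125): return np.r_[A+r*e(th)+off*e(th+np.pi/2),z]
E
python3 - <<'E'
from h import *
s=telemetry.observe();print(R.from_quat(s["orientation"]).as_matrix())
for fl in(0,1):
    for sw in(0,.5,1.0):
        print(fl,sw,push(TH0-sw,.025),solver.solve_ik(push(TH0-sw,.025),quat(TH0-sw,fl)))
    print(solver.solve_ik([.533,-.1625,.06],quat(np.radians(102),fl)),solver.solve_ik([.533,-.1625,.06],quat(np.radians(12),fl)),solver.solve_ik([.465,-.363,.1],quat(np.radians(12),fl)))
E
```

```text
[[-0.0003  0.2867  0.958 ]
 [-0.0012  0.958  -0.2867]
 [-1.     -0.0012  0.    ]]
0 0 [0.6256 0.0213 0.125 ] [-0.5817  0.568   0.6818  1.7862 -0.4326  0.9419 -1.1058]
0 0.5 [0.5399 0.0148 0.125 ] [-0.9019  0.6046  1.1153  2.0002 -0.6702  0.9644 -1.3331]
0 1.0 [0.4615 0.0502 0.125 ] [-1.0745  0.447   1.125   2.1656 -0.5457  0.8504 -1.9993]
[-0.1051  0.5107  0.4264  1.9841 -0.3151  0.7107  2.2947] [-0.506   0.7327  1.0446  2.0043 -0.8258  0.9057  1.2007] [ 0.0685  0.5602  0.7206  1.8933 -0.4779  0.867   1.241 ]
1 0 [0.6256 0.0213 0.125 ] [-0.2947  0.4966  0.2646  1.7693 -0.1602  0.8967  1.792 ]
1 0.5 [0.5399 0.0148 0.125 ] [-0.417   0.3816  0.3929  1.9771 -0.1964  0.8192  1.3376]
1 1.0 [0.4615 0.0502 0.125 ] [-0.5623  0.2672  0.4283  2.1441 -0.1599  0.7598  0.7211]
[-0.5352  0.7732  1.1052  2.0055 -0.8789  0.9449 -0.3225] [-0.5362  0.7746  1.1073  2.0055 -0.8807  0.9464 -1.8916] [-0.1498  0.7417  1.1094  1.9037 -0.7906  1.0179 -1.6165]
```

Run:
```python
from h import *
s=telemetry.observe()
manip.move_straight(s["tcp_pos"]+[0,0,.12],max_speed=.3)
q=quat(TH0,1)
p=push(TH0,.065);manip.move_ptp(p+[0,0,.17],q)
eoat.command_gripper(0.0,60)
manip.move_straight(p,max_speed=.2)
f0=telemetry.observe()["ft_force"];n=np.r_[e(TH0+np.pi/2),0]
for off in np.arange(.058,.012,-.004):
    manip.move_straight(push(TH0,off),max_speed=.05)
    s=telemetry.observe();f=(s["ft_force"]-f0)@n
    print(round(off,3),round(s["time"],2),round(f,2))
    if f>3:break
```

```text
0.058 5.56 -0.58
0.054 5.81 -0.07
0.05 6.06 -0.31
0.046 6.31 0.97
0.042 6.56 0.04
0.038 6.81 -0.77
0.034 7.06 -0.02
0.03 7.31 0.58
0.026 7.56 -0.91
0.022 7.81 1.15
0.018 8.06 -0.01
0.014 8.31 0.52
```

Run:
```python
from h import *
s=telemetry.observe();print(s["tcp_pos"],s["finger_gap"],push(TH0,.014),s["ft_force"])
t=cams.capture("top");c=cams.capture("side")
cv2.imwrite("pics/p1.png",np.hstack([crop(t,140,140,100,100,4),crop(c,170,100,100,100,4)]))
```

```text
[0.6146 0.0193 0.125 ] -8.512155017720212e-05 [0.6148 0.0194 0.125 ] [0.5255 0.6894 0.752 ]
```

View pics/p1.png

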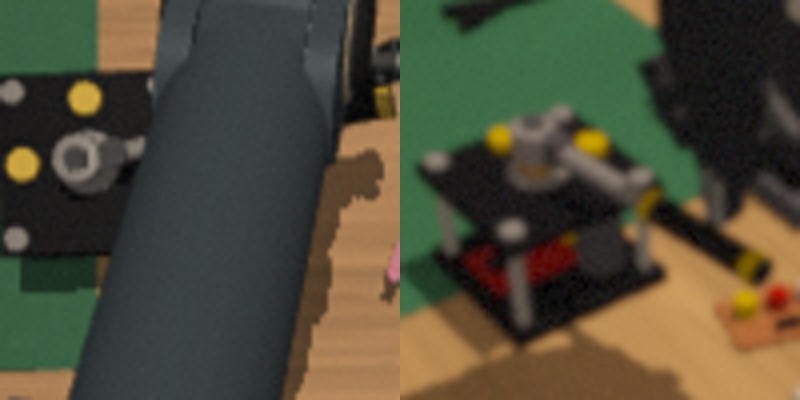

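The view shows the finger just behind the grip, still short of contact with its tip near tile (715,215). I'll keep closing in.

Run:
```python
from h import *
n=np.r_[e(TH0+np.pi/2),0]
for off in np.arange(.010,-.022,-.004):
    manip.move_straight(push(TH0,off),max_speed=.05)
    s=telemetry.observe();f=s["ft_force"]@n
    print(round(off,3),round(s["time"],2),round(f,2),s["ft_force"],s["ft_torque"])
    if f>3:break
```

```text
0.01 8.66 1.43 [1.3774 0.4009 0.8359] [ 0.0471 -0.2004  0.052 ]
0.006 8.91 1.08 [ 1.1016 -0.0299  3.2262] [ 0.0609 -0.2582  0.0076]
0.002 9.16 1.69 [1.6626 0.307  3.7925] [ 0.097  -0.3106 -0.0199]
-0.002 9.41 1.81 [1.7821 0.323  4.8955] [ 0.0224 -0.3096  0.003 ]
-0.006 9.66 2.18 [ 2.3516 -0.7409  4.5329] [ 0.078  -0.4337 -0.006 ]
-0.01 9.91 0.17 [ 0.34   -0.9071  3.8713] [-0.0623 -0.1445 -0.0102]
-0.014 10.16 0.19 [0.0394 0.857  0.0892] [0.0222 0.0253 0.0077]
-0.018 10.41 0.1 [0.0075 0.4897 0.1729] [ 0.0272 -0.0002 -0.0352]
```

Run:
```python
from h import *
print(manip.finger_overhang)
s=telemetry.observe();print(s["tcp_pos"],R.from_quat(s["orientation"]).as_matrix()[:,0])
w=cams.capture("wrist");c=cams.capture("side")
cv2.imwrite("pics/p2.png",np.hstack([cv2.resize(w[:,:,::-1],(400,300)),crop(c,190,120,80,60,5)]))
```

```text
0.025
[0.5827 0.0135 0.1247] [-0.0012 -0.0001 -1.    ]
```

View pics/p2.png

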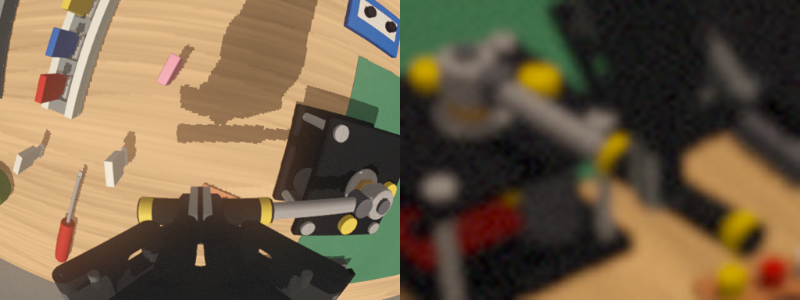

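Run:
```python
from h import *
def at(u,v,xy):
    o,d=ray("side",u,v);t=((xy-o[:2])@d[:2])/(d[:2]@d[:2]);p=o+t*d;return p
print(at(248.75,156,np.array([.6146,.0193])),at(240,161,np.array([.5827,.0135])))
s=telemetry.observe();print(s["time"],s["finger_gap"])
c=cams.capture("side");w=cams.capture("wrist")
cv2.imwrite("pics/p3.png",np.hstack([crop(w,200,170,160,120,2.5),crop(c,205,130,50,38,8)[:300]]))
```

```text
[0.6114 0.0215 0.1259] [0.5805 0.0149 0.1277]
10.5083 -0.00017073449017070486
```

View pics/p3.png

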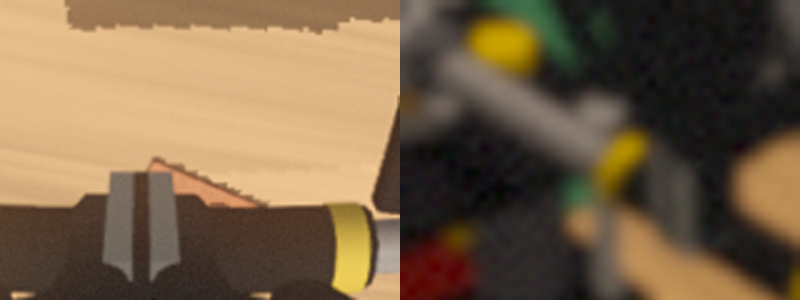

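The fingers slid over the top of the grip, and the handle did not move. The closed tips sit at about z 0.128 with the TCP at 0.125, so in practice the tips are level with the TCP when shut. I'll retry 30 mm lower.

Run:
```python
from h import *
n=np.r_[e(TH0+np.pi/2),0]; Z=.097
manip.move_straight(push(TH0,-.02,z=.17));manip.move_straight(push(TH0,.06,z=.17),max_speed=.2);manip.move_straight(push(TH0,.06,z=Z))
f0=telemetry.observe()["ft_force"]
for off in np.arange(.035,.004,-.004):
    manip.move_straight(push(TH0,off,z=Z),max_speed=.05)
    s=telemetry.observe();df=s["ft_force"]-f0;f=df@n
    print(round(off,3),round(s["time"],2),round(f,2),df)
    if f>4:break
```

```text
0.035 12.89 0.33 [ 0.4607 -0.6822 -0.3697]
0.031 13.14 0.25 [ 0.3222 -0.3811 -0.8569]
0.027 13.39 -0.03 [-0.0937  0.3561 -0.1311]
0.023 13.64 -1.2 [-1.1434 -0.4403 -0.4576]
0.019 13.89 4.96 [ 4.9485  0.5081 -2.7648]
```

```bash
cat >> h.py <<'E'
def sweep(a,b,step,off=.019,Z=.097,v=.08):
    for sw in np.arange(a,b+1e-6,step):
        th=TH0-sw;p=push(th,off,z=Z)
        manip.move_straight(p,attitude=quat(th,1),max_speed=v)
        s=telemetry.observe();F=s["ft_force"];n=e(th+np.pi/2)
        err=(s["tcp_pos"]-p)
        print(round(sw,3),round(s["time"],2),"Fn %.1f Ft %.1f Fz %.1f"%(F[:2]@n,F[:2]@e(th),F[2]),"lag %.1fmm"%(1e3*err[:2]@n),flush=True)
E
python3 - <<'E'
from h import *
sweep(.04,.32,.04)
E
```

```text
0.04 14.14 Fn 7.3 Ft 0.5 Fz -2.7 lag 3.8mm
0.08 14.39 Fn 8.3 Ft -0.4 Fz -3.4 lag 4.2mm
0.12 14.64 Fn 9.0 Ft -0.1 Fz -3.9 lag 4.3mm
0.16 14.89 Fn 8.3 Ft -0.7 Fz -4.3 lag 4.5mm
0.2 15.14 Fn 8.9 Ft -0.5 Fz -4.5 lag 4.6mm
0.24 15.39 Fn 9.7 Ft -0.5 Fz -3.7 lag 4.8mm
0.28 15.64 Fn 9.6 Ft -0.9 Fz -5.5 lag 5.0mm
0.32 15.89 Fn 9.8 Ft -1.5 Fz -4.5 lag 5.1mm
```

Run:
```python
from h import *
sweep(.35,.53,.03)
```

```text
0.35 16.14 Fn 11.0 Ft -1.3 Fz -5.7 lag 5.7mm
0.38 16.39 Fn 12.9 Ft -2.1 Fz -6.1 lag 6.4mm
0.41 16.64 Fn 12.1 Ft -2.0 Fz -6.1 lag 6.4mm
0.44 16.89 Fn 12.5 Ft -1.2 Fz -6.0 lag 6.5mm
0.47 17.14 Fn 12.8 Ft -1.9 Fz -6.9 lag 6.5mm
0.5 17.39 Fn 12.7 Ft -1.7 Fz -6.5 lag 6.5mm
0.53 17.64 Fn 12.7 Ft -1.8 Fz -6.9 lag 6.6mm
```

Run:
```python
from h import *
c=cams.capture("side");w=cams.capture("wrist")
cv2.imwrite("pics/p4.png",np.hstack([crop(w,180,150,200,150,2),crop(c,165,115,80,60,5)]))
```

```text
(no output)
```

View pics/p4.png

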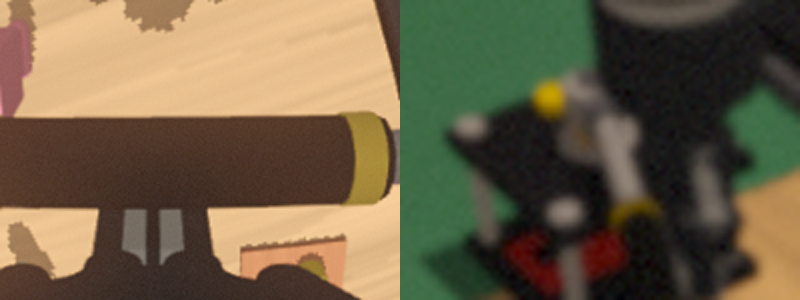

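The side view shows the fingers at about (710,190), still behind the handle, and the force has plateaued from sweep 0.38, which fits a break-over. I'll take one small step more, then release gradually and check that the handle springs back.

Run:
```python
from h import *
sweep(.55,.55,.02)
manip.dwell(.15)
th=TH0-.55;n=e(th+np.pi/2)
for off in(.025,.031,.037,.043,.049,.055,.061,.08):
    manip.move_straight(push(th,off,z=.097),max_speed=.1)
    s=telemetry.observe();print(off,round(s["time"],2),"Fn %.1f"%(s["ft_force"][:2]@n))
manip.move_straight(push(th,.08,z=.25),max_speed=.25)
manip.move_ptp([.50,-.25,.30],quat(np.radians(-102),1))
s=telemetry.observe();print(s["time"],s["ft_force"])
eoat.command_gripper(.06,60)
t=cams.capture("top");c=cams.capture("side");w=cams.capture("wrist")
cv2.imwrite("pics/p5w.png",w[:,:,::-1])
cv2.imwrite("pics/p5.png",np.vstack([np.hstack([crop(t,140,140,100,75,4),crop(c,165,115,100,75,4)]),np.hstack([cv2.resize(w[:,:,::-1],(400,300)),crop(c,200,215,100,75,4)])]))
```

```text
0.55 17.99 Fn 12.8 Ft -1.5 Fz -6.2 lag 6.7mm
0.025 18.39 Fn 12.4
0.031 18.64 Fn 12.7
0.037 18.89 Fn 4.9
0.043 19.14 Fn -0.3
0.049 19.39 Fn -0.4
0.055 19.64 Fn 0.6
0.061 19.89 Fn -0.1
0.08 20.23 Fn -0.1
22.025 [ 0.4854  0.1282 -0.4995]
```

View pics/p5.png

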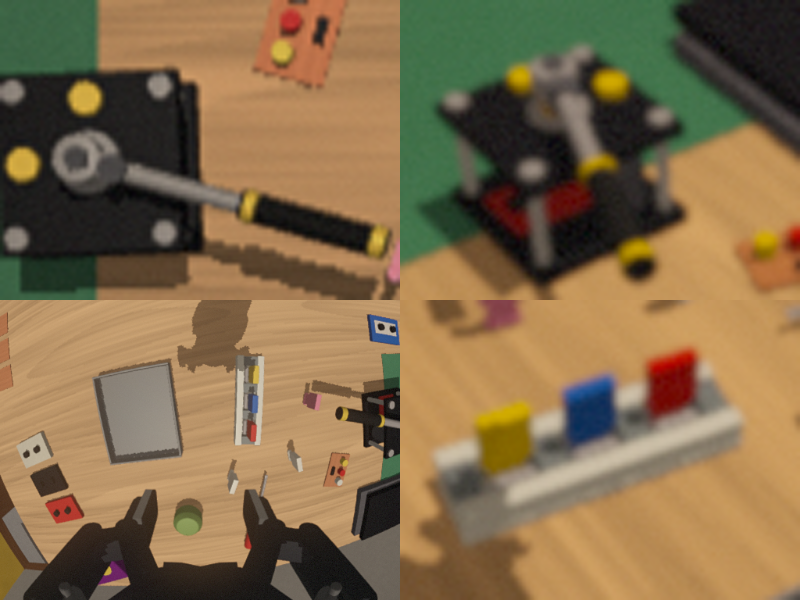

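The spring-back was real, since the force held for about 14 mm of retreat, but it only amounts to about 0.09 rad of bend. The handle now rests 0.46 rad from its start, at top rings (252,205) and (378,240). The bend has to exceed 0.12, so I'll push again, further and faster. That is safe because the nut cannot exceed 0.96 at the commanded limit.

Run:
```python
from h import *
eoat.command_gripper(0.0,60)
th=TH0-.42
manip.move_ptp(push(th,.06,z=.2),quat(th,1));manip.move_straight(push(th,.06,z=.097),attitude=quat(th,1),max_speed=.25)
sweep(.42,.42,.1,off=.025,v=.15)
sweep(.46,.55,.045,v=.1)
sweep(.69,.69,.1,v=.2)
manip.dwell(.2)
s=telemetry.observe();th=TH0-.69;n=e(th+np.pi/2);print("hold Fn %.1f"%(s["ft_force"][:2]@n))
for off in(.029,.037,.045,.05,.055,.06,.07,.085):
    manip.move_straight(push(th,off,z=.097),max_speed=.1)
    s=telemetry.observe();print(off,round(s["time"],2),"Fn %.1f"%(s["ft_force"][:2]@n),"off %.4f"%((s["tcp_pos"]-push(th,0))[:2]@n))
manip.move_straight(push(th,.085,z=.25),max_speed=.25)
manip.move_ptp([.50,-.25,.30],quat(np.radians(-102),1))
print(telemetry.observe()["time"])
t=cams.capture("top");c=cams.capture("side")
cv2.imwrite("pics/p6.png",np.hstack([crop(t,140,140,100,75,4),crop(c,165,115,100,75,4)]))
```

```text
0.42 25.43 Fn -0.2 Ft 0.6 Fz -0.7 lag 1.4mm
0.46 25.7 Fn 4.9 Ft -0.2 Fz 0.3 lag 3.4mm
0.505 25.95 Fn 13.6 Ft -0.6 Fz -1.8 lag 7.2mm
0.55 26.2 Fn 12.4 Ft -0.7 Fz -0.7 lag 7.4mm
0.69 26.49 Fn 13.2 Ft -1.2 Fz -1.4 lag 6.9mm
hold Fn 13.1
0.029 26.94 Fn 12.1 off 0.0370
0.037 27.19 Fn 7.6 off 0.0425
0.045 27.44 Fn 0.4 off 0.0448
0.05 27.69 Fn -0.1 off 0.0498
0.055 27.94 Fn -0.3 off 0.0552
0.06 28.19 Fn -0.4 off 0.0604
0.07 28.44 Fn 0.1 off 0.0705
0.085 28.74 Fn -0.4 off 0.0852
30.5083
```

View pics/p6.png

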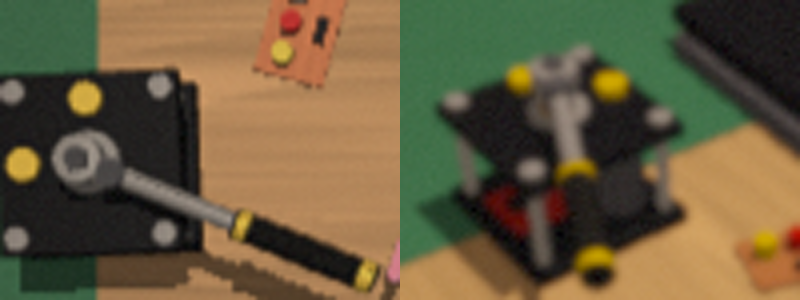

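The force fell below the break-over level after only 11–16 mm of retreat, so the bend was about 0.08–0.11 rad, possibly still short of 0.12. The fast push mostly turned the nut: the handle now rests at 0.57 rad, with rings at (243,223) and (366,273). The nut is stiffer here, so a slow push should bend the hinge more. The worst-case nut angle at command 0.73 is about 1.01.

```bash
cat >> h.py <<'E'
def release(sw,off0=.019,n=9):
    th=TH0-sw;nn=e(th+np.pi/2);out=[]
    for i in range(n):
        manip.move_straight(push(th,off0+.004*(i+1),z=.097),max_speed=.1)
        s=telemetry.observe();f=s["ft_force"][:2]@nn;o=(s["tcp_pos"]-push(th,0))[:2]@nn
        print("rel t%.2f Fn %.1f off %.4f"%(s["time"],f,o),flush=True)
        if f<4:break
E
python3 - <<'E'
from h import *
th=TH0-.52
manip.move_ptp(push(th,.05,z=.16),quat(th,1));manip.move_straight(push(th,.045,z=.097),max_speed=.3)
sweep(.56,.62,.06,v=.1)
sweep(.65,.73,.02,v=.05)
manip.dwell(.15)
s=telemetry.observe();n=e(TH0-.73+np.pi/2);print("Fn %.1f off %.4f"%(s["ft_force"][:2]@n,(s["tcp_pos"]-push(TH0-.73,0))[:2]@n))
release(.73)
E
```

```text
0.56 32.59 Fn 1.0 Ft 0.3 Fz 0.6 lag 1.2mm
0.62 32.84 Fn 13.0 Ft -0.5 Fz -2.7 lag 7.0mm
0.65 33.09 Fn 12.7 Ft -0.9 Fz -3.5 lag 7.5mm
0.67 33.34 Fn 12.8 Ft 0.4 Fz -2.5 lag 7.6mm
0.69 33.59 Fn 12.4 Ft -0.6 Fz -2.9 lag 7.6mm
0.71 33.84 Fn 13.0 Ft -0.7 Fz -2.9 lag 7.6mm
0.73 34.09 Fn 13.0 Ft -0.3 Fz -2.5 lag 7.6mm
Fn 13.2 off 0.0267
rel t34.49 Fn 13.6 off 0.0309
rel t34.74 Fn 12.4 off 0.0348
rel t34.99 Fn 11.9 off 0.0387
rel t35.24 Fn 12.2 off 0.0425
rel t35.49 Fn 11.8 off 0.0463
rel t35.74 Fn 7.8 off 0.0484
rel t35.99 Fn 4.2 off 0.0489
rel t36.24 Fn -0.4 off 0.0499
```

The force held at about 12 N from offset 0.0267 to about 0.0475, so the bend was 0.14 rad for about 0.5 s, and the wrench is straight again. Next is the flag.

Run:
```python
from h import *
th=TH0-.73
manip.move_straight(push(th,.065,z=.097),max_speed=.2)
s=telemetry.observe();manip.move_straight(s["tcp_pos"]+[0,0,.12],max_speed=.35)
q=[solver.solve_ik([.533,-.1625,.15],quat(np.radians(78.1),f)) for f in(0,1)];j=telemetry.observe()["joint_positions"]
f=int(np.argmin([9 if x is None else abs(x-j).max() for x in q]));print(f,q[f])
Q=quat(np.radians(78.1),f)
manip.move_ptp([.533,-.1625,.15],Q);eoat.command_gripper(.05,60)
f0=telemetry.observe()["ft_force"]
for z in(.09,.07,.06,.052,.045):
    manip.move_straight([.533,-.1625,z],max_speed=.15)
    s=telemetry.observe();print(z,round(s["time"],2),s["ft_force"]-f0)
    if abs((s["ft_force"]-f0)[2])>5:break
w=cams.capture("wrist");c=cams.capture("side")
cv2.imwrite("pics/p7.png",np.hstack([cv2.resize(w[:,:,::-1],(400,300)),crop(c,210,205,80,60,5)]))
```

```text
0 [-0.3119  0.4222  0.6943  1.9284 -0.3387  0.9093  1.9138]
0.09 38.82 [0.1423 0.0205 0.6418]
0.07 39.1 [-0.4194  0.1524  0.4501]
0.06 39.35 [0.3223 0.3984 0.7698]
0.052 39.6 [ 0.0348 -0.6255  2.0874]
0.045 39.85 [-0.2296  0.3655  0.0822]
```

View pics/p7.png

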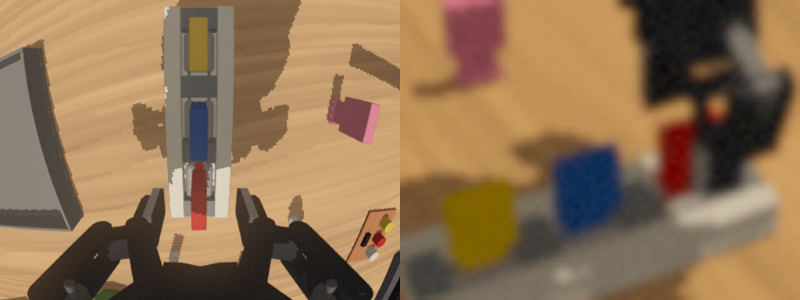

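The jaws straddle the red flag centrally: flag at x≈199 between jaws at 155 and 245, tips clear of the strip. Now I'll grip and pull.

Run:
```python
from h import *
eoat.command_gripper(0.0,90);s=telemetry.observe();print("gap",s["finger_gap"],s["time"],s["ft_force"])
p=s["tcp_pos"]
for dz in(.008,.02,.1):
    manip.move_straight([.533,-.1625,.045+dz],max_speed=.06 if dz<.05 else .2)
    s=telemetry.observe();print(round(s["time"],2),s["tcp_pos"],s["finger_gap"],s["ft_force"])
c=cams.capture("side");w=cams.capture("wrist")
cv2.imwrite("pics/p8.png",np.hstack([cv2.resize(w[:,:,::-1],(400,300)),crop(c,200,155,120,90,10/3)]))
```

```text
gap 0.007867714094489666 40.4 [-0.3641 -0.643   3.4981]
40.68 [ 0.5319 -0.1624  0.0532] 0.007926230713901835 [-3.79   -0.4071  3.3159]
41.03 [ 0.5343 -0.1624  0.0659] 0.0079412057903067 [ 0.3522  0.2816 -0.6488]
41.58 [ 0.5327 -0.1619  0.1444] 0.008268935448299576 [ 0.7286  1.2435 -1.1838]
```

View pics/p8.png

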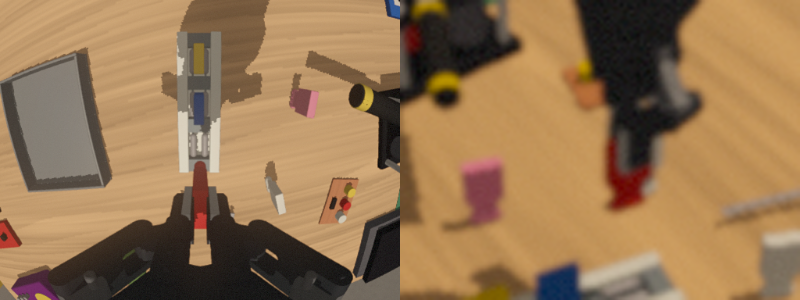

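The flag is held with an 8 mm gap, the clip is visibly empty at wrist (200,145), and yellow and blue are still in place. Now to the tray.

Run:
```python
from h import *
c=np.array([.465,-.363])
manip.move_straight([*c,.145],max_speed=.2);f0=telemetry.observe()["ft_force"]
for z in(.08,.06,.052,.047):
    manip.move_straight([*c,z],max_speed=.12)
    s=telemetry.observe();print(z,round(s["time"],2),s["ft_force"]-f0,s["finger_gap"])
    if (s["ft_force"]-f0)[2]>4:break
eoat.command_gripper(.05,60);manip.dwell(.2)
manip.move_straight([*c,.20],max_speed=.2);manip.move_straight([.42,-.12,.3],max_speed=.3)
manip.dwell(.3);s=telemetry.observe();print(s["time"],s["ft_force"],s["finger_gap"])
t=cams.capture("top");k=cams.capture("side")
cv2.imwrite("pics/p9.png",np.hstack([crop(t,130,80,250,187,1.6),crop(k,160,110,210,158,1.9)[:299]]))
```

```text
0.08 43.58 [ 0.1078 -1.026  -0.3106] 0.007766722432399592
0.06 43.9 [-0.3891 -0.234   0.8667] 0.0077735792664501
0.052 44.15 [ 0.1545  1.115  -0.1819] 0.007929435564445234
0.047 44.4 [ 0.2473 -0.6046  0.0127] 0.007821645896381315
47.3333 [ 0.3391 -0.3566  0.7688] 0.05032275674290655
```

View pics/p9.png

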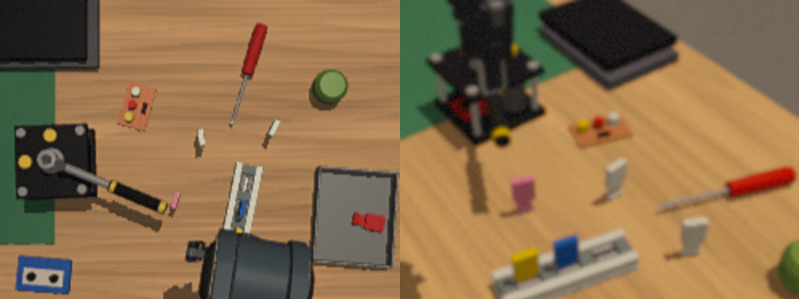

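The red flag lies in the tray at (370,221), well inside the walls. Yellow and blue are still in the strip, the wrench is straight, the other things are in place and the arm is clear.

```bash
python3 -c "
from h import *
job.sign_off();print(telemetry.observe()['time'])"
```

```text
the job is handed in; nothing more can be done
the job is handed in; nothing more can be done
```

The nut is tightened, the wrench is straight again, and the red flag is in the grey tray. I handed in the job after about 47 s of the 64 s allowed.

**Wrench:** It took several tries:
- **First approach:** the fingers slid over the top of the grip without moving it. The closed fingertips sit about level with the TCP, not 25 mm ahead as stated, so I went in lower.
- **First two pushes:** they bent the hinge only about 0.09 and 0.08–0.11 rad, judged from how far the handle pushed back on release.
- **Third push:** this slower one bent it about 0.14 rad for roughly 0.5 s, against the required 0.12. I inferred that from force and retreat distance, so the margin is modest and the bend was not seen directly.
- **Nut:** the last picture shows the wrench straight and turned about 0.62 rad from its start. Given the unknown starting angle, that puts the nut at about 0.6–0.9 rad, inside the 0.45–1.05 limits.

**Flag:** I gripped it at a gap of about 8 mm, although the tab is 10 mm thick. I pulled it straight up and released it over the middle of the tray.

**Last checks:** The red flag lies flat well inside the tray walls. Yellow and blue are still in the strip. The board, cassette, speaker and screwdriver look unmoved, and the arm was clear of everything.

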